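# Reassemble the mahjong table's centre hub and hold the collar on the spindle flat

### The job

Put the mahjong table's centre hub back together: first drop the two red dice one by one into the two round pockets, one die in each, then pinch the bare chrome spindle between the fingers across its flat, turn it until the flat faces the white pointer line on the hub, and let go of it there. Then slip the loose chrome collar over the spindle with its brass set screw on the flat side, above the pointer line, all the way down onto the hub, and finish while still gripping the collar and pressing it firmly down on the hub, without letting go, so that the screw could be tightened. Leave the blue wind marker, the tumbler and the glasses where they are.

Things in the scene. Friction and masses are not known exactly. Their poses are not given: they have to be found in the camera images.
- hub: Black centre hub fixed to the table, a plate 110 mm (its x) by 200 mm (its y), top 22 mm above the table. Origin: centre of its underside, on the spindle's axis; z up. A white pointer line (24 mm long) is inlaid in its top on its -x side, running from the spindle towards the -x edge. It stays fixed, turned a little about z from start to start.
- pocket_a (a point): Centre of the mouth of one round dice pocket, at the hub's top face, 68 mm from the spindle axis towards hub +y. The pocket is 34 mm in diameter and 14 mm deep (its floor is 8 mm above the table), so a 20 mm die fits in at any yaw and stands 6 mm proud.
- pocket_b (a point): The same for the other pocket, 68 mm from the spindle axis towards hub -y.
- spindle (a joint): Turn of the spindle in the hub, rad, anticlockwise seen from above: 0 when its flat faces the hub's -x side, that is the white pointer line. It starts turned by 0.5 to 1.4, turns against a light friction of 0.04 N m and stays where it is left.
- spindle_top (a point): Centre of the top end of the spindle, on its axis, 40 mm above the hub's top; turns with it, -x axis pointing out of the flat. The spindle is a bare chrome D-section shaft, 18 mm in diameter, 40 mm tall, one flat all along it 5 mm from the axis: 14 mm thick across the flat, 18 mm otherwise, felt as a narrower grip. The flat is marked dark. Its top 4 mm taper by 2 mm.
- collar: Loose chrome collar, bore upright, a ring 44 mm in diameter, 28 mm high, 0.08 to 0.17 kg. Origin: centre of its underside; z up. The 21 mm bore has a dark flat key on its -x side, 6.8 mm from the axis: it goes down over the spindle only with its -x side on the flat (within about 0.2 rad). Home, its underside lies on the hub's top and the spindle stands 12 mm out of it.
- screw (a point): Outer end of the brass set screw, a stub 8 mm in diameter that sticks 6.5 mm out of the collar's -x side at half its height (14 mm). Grip the collar across its y, clear of the screw.
- die_a_center (a point): Centre of one translucent red die with white pips, a 20 mm cube, 11 g; its sides lie along this point's axes.
- die_b_center (a point): Centre of the other, equal die.
- marker: Blue plastic wind marker disc, 44 mm in diameter, 10 mm high. Origin: centre of its underside. To be left alone.
- tumbler: Frosted glass tumbler standing upright, 72 mm in diameter at the rim, 95 mm high. Origin: centre of its underside. To be left alone.
- glasses: Folded tortoiseshell reading glasses, 132 mm wide (y), 26 mm deep (x), 40 mm high. Origin: under the middle of the frame. To be left alone.
Mind the look-alikes: they are no part of the job. Several things have the shape of the collar; the one meant has the colours described above.

How it is judged:
By the outcome, as a careful person would: the job done as asked, in the order asked, and still so for the second after the job is handed in, while the arm keeps its last pose, push and grip.
It also fails if it takes over 72 s, if anything falls off the work surface, if the arm or the gripper's body presses on something with over 40 N, if the wrist force passes 120 N, or if a joint passes its speed limit or range.

### The arm

A 6-joint arm with a two-finger parallel gripper is mounted at the origin on the work surface. World frame = base frame: x ahead of the robot, y to its left, z up, the work surface at z = 0. Lengths are in m, angles in rad, forces in N, time in s.
With the tool pointing down it reaches from about 0.325 to 0.775 m from the base axis. Payload 5.5 kg.
Tool frame: the origin (TCP) lies midway between the tips of the shut fingers; the grasp point (between the pads) lies 19 mm behind it (bot.pinch_z is the distance from the TCP to the grasp point, in m); z points along the fingers, y is the direction in which the jaws open and shut (so a half turn about z gives the same grasp; the last joint's range is limited). The gripper opens to 88 mm and grips with 3 to 60 N. Pads are 20 mm wide; open, the fingers measure 115 mm over their backs; the gripper's body (75 mm by 178 mm) begins 61 mm behind the grasp point.
Start: joints at [1.155, 0.091, 1.231, -0, 1.82, -0.057], TCP at [0.211, 0.562, 0.223] pointing down, gripper open.
Joint ranges: [-2.87, 2.87], [-0.86, 2.18], [0.17, 2.46], [-1.51, 4.65], [0.06, 2.69], [-2.65, 2.65]. Speed limits (rad/s): [2.57, 2.57, 3.01, 3.14, 3.14, 3.14].

### API

Orientations are given as a unit quaternion [w, x, y, z].
In Python, from bench import monitor, camera, get_calibration, order, bot gives the robot as it stands.
- The arm moves only by the tool play_rows, never from a script. Its argument "plan" is a list of rows, each a list of 6 numbers: the shift along the world's x, y, z in units of 0.5 m (1.0 is 0.5 m), then the turn, a rotation vector about the world's x, y, z in units of 2 pi rad (1.0 is 2 pi rad). A call has 1 to 5 rows; each row is the pose to reach, as a shift and turn from the pose commanded when the call began, turning the shorter way round; what a row does not reach only later rows make up. A row lasts 1/10 s, in which the tool goes at most 50 mm and 8.59 degrees, less where a joint would pass 70% of its speed; a pose out of reach is approached as far as the arm can. A call with a number of a shift or a turn outside -1 to 1 is refused whole. A call with a gripper value outside its range is refused whole. "grip" is the closure, from 0 (fully open) to 1 (shut), set as the call begins (left out, the last holds). The fingers move at their own pace and stop on an object; the grip force is fixed at half the most. Time passes only in rows, so rows that repeat a pose let the fingers close. It gives the time, the measured TCP pose, the force and the opening at its end, in the units of the state.
- monitor.read_state(): the state, without advancing time (a new reading comes with each control period).
- camera(name): name is "side" or "top"; returns (picture, depth): 420x560x3 uint8, blue, green, red; 420x560 float32, m along the optical axis (not along the pixel's ray), 0 where there is no reading.
- get_calibration(name): a dict with "fx", "fy", "cx", "cy" (pixels), "rvec" (rotation vector, rad) and "tvec" (3), from world to camera coordinates, as OpenCV has them. Camera axes: x right, y down, z forward; pixel columns grow to the right and rows downward; lengths in m; the calibration is good to about 2 mm. A picture is of the moment at which its call begins. get_calibration takes no time and is no camera call.
- order.finish_job(): hands the job in, once; it reports no verdict.
The state is a dict: "time": time; "q": joint angles; "qd": joint speeds; "joint_torque": joint torques, N m; "ee_pos": TCP position; "tcp_rot": TCP orientation; "force": force on the tool from outside, world axes, zero at the start; "ft_torque": the same for the moment, N m; "gripper_width": finger opening in m.
Only numpy, scipy, OpenCV 4.12 (cv2) and the standard library are available. Lean on these libraries where they do the work, as an engineer would, in place of code of your own. Each camera call takes 0.05 s, during which the arm holds its last target. There are 200 camera calls.

## Working session

There is one attempt and no reset: what is moved stays moved. The work goes in short steps, Python scripts to look and compute and a tool call to move; the robot and the scene stay as the last step left them, time stands still between calls to the robot, and variables do not carry over. Pictures are saved under pics/ and viewed, about 8 in all and at most 12, crops included, and the job is handed in when it is done.

Besides the shell and the picture viewer there is one more tool, called after "Emit:" as name(argument=value, ...), one argument or row to a line, values as JSON. play_rows: Moves the arm, as the interface text tells. Shifts and turns lie within -1 to 1; 1 stands for 0.5 m of shift or 2 pi rad of turn. Its arguments: {"type":"object","properties":{"plan":{"type":"array","items":{"type":"array","items":{"type":"number","minimum":-1,"maximum":1}}},"grip":{"type":"number"}},"required":["plan"]}

```bash
ls; mkdir -p pics
python3 - <<'E'
from bench import monitor,camera,get_calibration,bot
import cv2,numpy as np
s=monitor.read_state(); print({k:np.round(v,4) for k,v in s.items()}, bot.pinch_z)
for n in("top","side"):
    p,d=camera(n); cv2.imwrite(f"pics/{n}0.png",p); np.save(f"pics/{n}0.npy",d)
    print(n,get_calibration(n))
E
```

```text
pics
{'time': np.float64(0.0), 'q': array([ 1.1553,  0.0919,  1.2319, -0.    ,  1.8198, -0.0567]), 'qd': array([-0.0013, -0.0004, -0.0012,  0.0007, -0.0002,  0.0001]), 'joint_torque': array([ 7.00000e-04, -4.46438e+01, -4.06458e+01,  6.96000e-02,
        2.89000e-02, -2.00000e-04]), 'ee_pos': array([0.2106, 0.5615, 0.2215]), 'tcp_rot': array([-2.000e-04,  1.784e-01,  9.840e-01, -9.000e-04]), 'force': array([ 0.8552,  0.4074, -0.5007]), 'ft_torque': array([ 0.0207, -0.0423,  0.0191]), 'gripper_width': np.float64(0.0877)} 0.0187
top {'fx': 387.9667683047228, 'fy': 387.9667683047228, 'cx': 283.1006737752367, 'cy': 210.98026783131067, 'rvec': array([ 2.11092786, -2.10368731,  0.23100267]), 'tvec': array([0.00459086, 0.59994221, 0.7198358 ])}
side {'fx': 411.47598614298295, 'fy': 411.47598614298295, 'cx': 279.5945644134336, 'cy': 210.55484311493564, 'rvec': array([ 1.00663405, -2.53269225,  0.9505005 ]), 'tvec': array([0.39795074, 0.34643611, 0.59955917])}
```

View pics/top0.png

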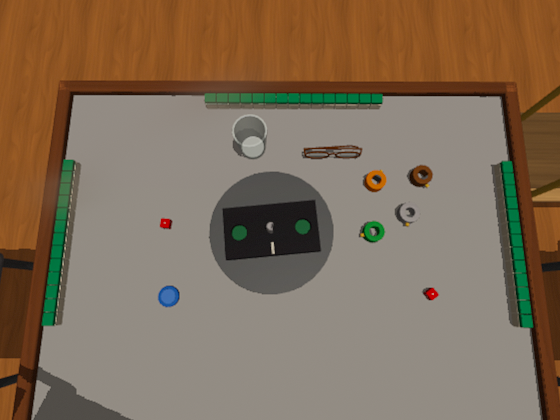

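View pics/side0.png

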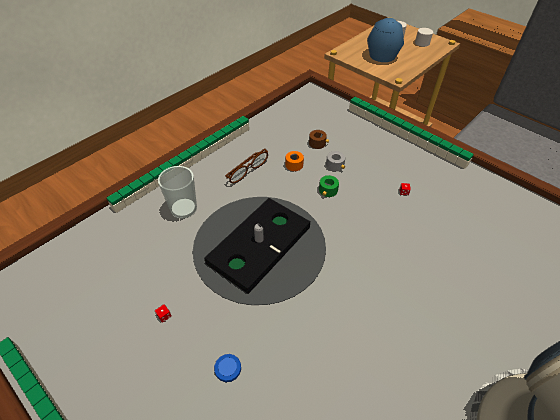

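Top view: the chrome collar is at (408,212) with its screw at (407,224), the dice at (166,223) and (431,294), and the spindle at (270,228) with the pointer line just below it at (273,248). The look-alike collars are orange, brown and green. Next I'll measure these and make enlarged crops.

```bash
cat > h.py <<'E'
import cv2,numpy as np
from bench import monitor,camera,get_calibration,bot
def cal(n):
    c=get_calibration(n);K=np.array([[c['fx'],0,c['cx']],[0,c['fy'],c['cy']],[0,0,1]]);R=cv2.Rodrigues(c['rvec'])[0];return K,R,c['tvec'],c['rvec']
def onplane(n,uv,z):
    K,R,t,_=cal(n);uv=np.atleast_2d(uv).astype(float)
    r=np.c_[uv,np.ones(len(uv))]@np.linalg.inv(K).T@R; o=-R.T@t
    return o+r*((z-o[2])/r[:,2])[:,None]
def cloud(n,d):
    K,R,t,_=cal(n);v,u=np.mgrid[:d.shape[0],:d.shape[1]]
    p=np.stack([u,v,np.ones_like(u)],-1)@np.linalg.inv(K).T*d[...,None]
    return (p-t)@R
def pix(n,X):
    K,R,t,rv=cal(n);return cv2.projectPoints(np.atleast_2d(X).astype(float),rv,t,K,None)[0][:,0]
def rect(P):
    (c,wh,a)=cv2.minAreaRect((P[:,:2]*1000).astype(np.float32));return np.round(c,1),np.round(wh,1),round(a,1)
def state():
    s=monitor.read_state();print('t',round(s['time'],2),'p',np.round(s['ee_pos'],4),'R',np.round(s['tcp_rot'],4),'F',np.round(s['force'],1),'T',np.round(s['ft_torque'],2),'w',round(s['gripper_width'],4),'q',np.round(s['q'],2));return s
E
python3 - <<'E'
from h import *
for n in("top","side"):
    p=cv2.imread(f"pics/{n}0.png");d=np.load(f"pics/{n}0.npy");C=cloud(n,d);b,g,r=[p[...,i].astype(int) for i in range(3)]
    m=((r>120)&(g<60)&(b<60)).astype(np.uint8)
    k,l,st,ce=cv2.connectedComponentsWithStats(m)
    for i in range(1,k):
        if st[i,4]>20:
            P=C[l==i];T=P[P[:,2]>.015];print(n,'red',ce[i].round(1),st[i,4],'top',len(T),T.mean(0).round(4),rect(T),'all',rect(P))
    # hub
    z=C[...,2];hm=((r<50)&(g<50)&(b<50)&(z>.015)&(z<.03)&(np.hypot(C[...,0]-.6,C[...,1])<.25)).astype(np.uint8)
    k,l,st,ce=cv2.connectedComponentsWithStats(hm);i=1+st[1:,4].argmax();P=C[l==i];print(n,'hub',st[i,4],P.mean(0).round(4),rect(P))
    sp=(z>.04)&(np.hypot(C[...,0]-P[:,0].mean(),C[...,1]-P[:,1].mean())<.03);Q=C[sp];print('spindle',len(Q),Q.mean(0).round(4),Q[:,2].max())
    w=(b>150)&(g>150)&(r>150)&(z<.03)&(np.hypot(C[...,0]-P[:,0].mean(),C[...,1]-P[:,1].mean())<.06);print('line',rect(C[w]))
    c=onplane('top',(408,212),.028)[0];cm=(z>.022)&(np.hypot(C[...,0]-c[0],C[...,1]-c[1])<.032);Q=C[cm];print('collar',len(Q),Q.mean(0).round(4),rect(Q),np.percentile(Q[:,2],[5,50,95]).round(4))
p=cv2.imread("pics/top0.png");q=cv2.imread("pics/side0.png")
f=lambda a,u,v,h:cv2.resize(a[v-h:v+h,u-h:u+h],(390,290) if 0 else (290,290),interpolation=cv2.INTER_CUBIC)
cu=pix('side',onplane('top',(408,212),.02))[0].astype(int)
cv2.imwrite('pics/c1.png',np.vstack([np.hstack([f(p,270,228,24),f(p,408,214,20)]),np.hstack([f(q,259,233,24),f(q,cu[0],cu[1],20)])]));print(cu)
E
```

```text
top red [164.7 222.9] 75 top 70 [0.5836 0.2585 0.0202] (array([583.8, 258.5]), array([19.1, 17.5]), 84.8) all (array([583.8, 258.5]), array([19.1, 17.5]), 84.8)
top red [431.7 293.5] 82 top 82 [ 0.438  -0.2981  0.021 ] (array([ 438.3, -298.7]), array([17.9, 18.3]), 38.5) all (array([ 438.3, -298.7]), array([17.9, 18.3]), 38.5)
top hub 4225 [0.57   0.033  0.0225] (array([571. ,  32.8]), array([109.1, 198.6]), 5.7)
spindle 62 [0.5703 0.0329 0.0597] 0.0653639727578817
line (array([531. ,  29.3]), array([19.3,  2.1]), 8.7)
collar 286 [ 0.6079 -0.2615  0.0285] (array([ 608.1, -262.1]), array([41.6, 43.6]), 0.7) [0.0245 0.0288 0.0311]
side red [296.7 166.4] 49 top 19 [ 0.6367 -0.1528  0.0538] (array([437.5,  96.3]), array([ 20.8, 724.6]), 39.0) all (array([439.,  96.]), array([ 23.2, 726.9]), 39.0)
side red [405.4 186.1] 48 top 48 [ 0.4324 -0.2818  0.033 ] (array([317.2,  30.1]), array([ 19.7, 720.2]), 20.3) all (array([317.2,  30.1]), array([ 19.7, 720.2]), 20.3)
side red [161.7 310.9] 106 top 106 [0.5787 0.2637 0.0256] (array([395.6, 310.5]), array([ 20.7, 406.5]), 75.6) all (array([395.6, 310.5]), array([ 20.7, 406.5]), 75.6)
side hub 4093 [0.5664 0.0435 0.0212] (array([570.4,  35.4]), array([112.1, 202. ]), 5.6)
spindle 95 [0.5671 0.0394 0.0546] 0.06454432193084685
line (array([530.6,  31.4]), array([21.7,  5.1]), 5.6)
collar 177 [ 0.6057 -0.2565  0.0266] (array([ 607.9, -258.4]), array([43.7, 42.7]), 12.8) [0.0226 0.0267 0.0289]
[335 157]
```

View pics/c1.png

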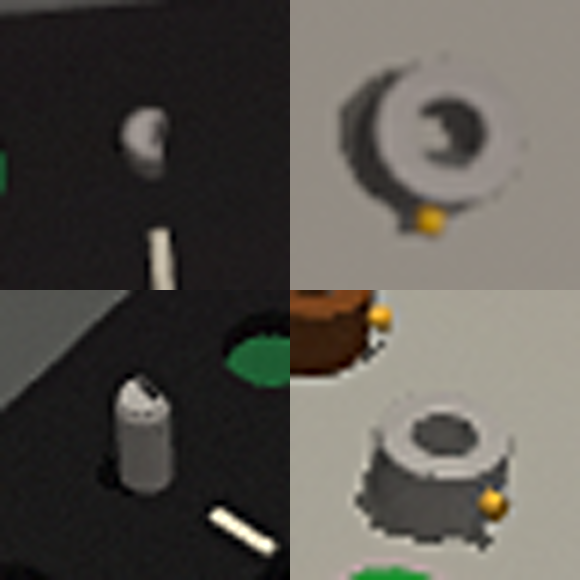

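Crops: the flat (dark) faces roughly world -y, and the brass screw points about -x on the chrome collar. I'll go to die A first.

Emit:
play_rows(
  plan=[
    [0.746,-0.606,-0.14,0,0,0.043],
    [0.746,-0.606,-0.14,0,0,0.043],
    [0.746,-0.606,-0.14,0,0,0.043],
    [0.746,-0.606,-0.14,0,0,0.043],
    [0.746,-0.606,-0.14,0,0,0.043],
  ],
  grip=0.3,
)

```text
time: 0.6
ee_pos: [0.4019, 0.4058, 0.1862]
tcp_rot: [-0.0, 0.044, 0.999, -0.0]
force: [1.4, 0.5, -0.4]
gripper_width: 0.0619
```

Run:
```python
from h import *
state()
# psi fit from first pictures
hy=np.radians(5.6);c=np.array([.5705,.0335])
def render(n,psi,c,S=8):
    K,R,t,rv=cal(n);cam=-R.T@t
    im=np.full((420,560),30.,np.float32);u0,v0=pix(n,[*c,.045])[0].astype(int)-20
    big=np.full((40*S,40*S),30.,np.float32)
    f=hy+np.pi+psi;a=np.arccos(5/9)
    th=np.linspace(f+a,f+2*np.pi-a,40)
    def ring(r,z,):
        k=r/9;return np.c_[c[0]+9e-3*k*np.cos(th),c[1]+9e-3*k*np.sin(th),np.full(40,z)]
    A,B=ring(9,.022),ring(9,.058);T=ring(7,.062)
    def poly(P,val):
        q=((pix(n,P)-[u0,v0]+.5)*S).astype(np.int32);cv2.fillPoly(big,[q],val)
    def dr(lo,hi):
        nx=np.array([np.cos(f),np.sin(f),0]);
        if nx@(cam-np.array([*c,.05]))>.005: poly(np.array([lo[0],lo[-1],hi[-1],hi[0]]),20.)
        for i in range(39):
            m=(th[i]+th[i+1])/2;nn=np.array([np.cos(m),np.sin(m),0])
            if nn@(cam-np.array([*c,.05]))>0: poly(np.array([lo[i],lo[i+1],hi[i+1],hi[i]]),130.)
    dr(A,B);dr(B,T);poly(T,180.)
    return cv2.resize(big,(40,40),interpolation=cv2.INTER_AREA),u0,v0
for n in("top","side"):
    g=cv2.imread(f"pics/{n}0.png").mean(2);res=[]
    for d in range(0,100,5):
        best=-1
        for dx in np.arange(-4,4.1,2):
            for dy in np.arange(-4,4.1,2):
                m,u,v=render(n,np.radians(d),c+np.array([dx,dy])*1e-3)
                w=g[v:v+40,u:u+40];y,x=np.mgrid[:40,:40];k=np.hypot(y-20,x-20)<11
                q=np.corrcoef(m[k],w[k])[0,1]
                if q>best:best=q;arg=(dx,dy)
        res.append((d,round(best,3),arg[0],arg[1]))
    print(n,sorted(res,key=lambda r:-r[1])[:7])
for n in("top","side"):
    p=cv2.imread(f"pics/{n}0.png");h=cv2.cvtColor(p,cv2.COLOR_BGR2HSV);m=((h[...,0]>14)&(h[...,0]<30)&(h[...,1]>170)&(h[...,2]>100)).astype(np.uint8)
    k,l,st,ce=cv2.connectedComponentsWithStats(m)
    for i in range(1,k):
        X=onplane(n,ce[i],.016)[0]
        if np.hypot(X[0]-.58,X[1]+.26)<.06: print(n,'brass',st[i,4],ce[i].round(1),X.round(4))
    gm=((h[...,0]>60)&(h[...,0]<90)&(h[...,1]>120)).astype(np.uint8);k,l,st,ce=cv2.connectedComponentsWithStats(gm)
    for i in range(1,k):
        X=onplane(n,ce[i],.008)[0]
        if st[i,4]>50 and np.hypot(X[0]-.57,X[1]-.03)<.1: print(n,'pocket',ce[i].round(1),X.round(4),st[i,4])
```

```text
t 0.6 p [0.4019 0.4058 0.1862] R [-2.00e-04  4.41e-02  9.99e-01 -2.00e-04] F [ 1.4  0.5 -0.4] T [ 0.01 -0.    0.02] w 0.0619 q [ 0.73  0.01  1.38 -0.    1.75 -0.75]Traceback (most recent call last):
  File "<stdin>", line 30, in <module>
  File "<stdin>", line 22, in render
  File "<stdin>", line 21, in dr
  File "<stdin>", line 15, in poly
  File "h.py", line 14, in pix
    K,R,t,rv=cal(n);return cv2.projectPoints(np.atleast_2d(X).astype(float),rv,t,K,None)[0][:,0]
             ~~~^^^
  File "h.py", line 4, in cal
    c=get_calibration(n);K=np.array([[c['fx'],0,c['cx']],[0,c['fy'],c['cy']],[0,0,1]]);R=cv2.Rodrigues(c['rvec'])[0];return K,R,c['tvec'],c['rvec']
ValueError: time passes only in moves, steps and waits
```

Emit:
play_rows(
  plan=[
    [0.362,-0.294,-0.19,0,0,0],
    [0.362,-0.294,-0.19,0,0,0],
    [0.362,-0.294,-0.19,0,0,0],
    [0.362,-0.294,-0.19,0,0,0],
    [0.362,-0.294,-0.19,0,0,0],
  ],
  grip=0.4,
)

```text
time: 1.1
ee_pos: [0.5816, 0.2599, 0.0914]
tcp_rot: [-0.0, 0.044, 0.999, -0.0]
force: [0.8, 0.7, 0.6]
gripper_width: 0.0526
```

```bash
sed -i 's/^def cal(n):/import functools\n@functools.cache\ndef cal(n):/' h.py
cat > fit.py <<'E'
from h import *
hy=np.radians(5.6);c=np.array([.5705,.0335])
def render(n,psi,c,S=8):
    K,R,t,rv=cal(n);cam=-R.T@t;u0,v0=pix(n,[*c,.045])[0].astype(int)-20
    big=np.full((40*S,40*S),30.,np.float32)
    f=hy+np.pi+psi;a=np.arccos(5/9);th=np.linspace(f+a,f+2*np.pi-a,30)
    ring=lambda r,z:np.c_[c[0]+r*1e-3*np.cos(th),c[1]+r*1e-3*np.sin(th),np.full(30,z)]
    A,B,T=ring(9,.022),ring(9,.058),ring(7,.062)
    def poly(P,val): cv2.fillPoly(big,[((pix(n,P)-[u0,v0]+.5)*S).astype(np.int32)],val)
    v=cam-np.array([*c,.05])
    for lo,hi in((A,B),(B,T)):
        if np.cos(f)*v[0]+np.sin(f)*v[1]>.005: poly(np.array([lo[0],lo[-1],hi[-1],hi[0]]),20.)
        for i in range(29):
            m=(th[i]+th[i+1])/2
            if np.cos(m)*v[0]+np.sin(m)*v[1]>0: poly(np.array([lo[i],lo[i+1],hi[i+1],hi[i]]),130.)
    poly(T,180.)
    return cv2.resize(big,(40,40),interpolation=cv2.INTER_AREA),u0,v0
E
python3 - <<'E'
from fit import *
state()
y,x=np.mgrid[:40,:40];k=np.hypot(y-20,x-20)<11
for n in("top","side"):
    g=cv2.imread(f"pics/{n}0.png").mean(2);res=[]
    for d in range(0,105,8):
        L=[]
        for dx in (-3,-1,1,3):
            for dy in (-3,-1,1,3):
                m,u,v=render(n,np.radians(d),c+np.array([dx,dy])*1e-3)
                L.append((round(np.corrcoef(m[k],g[v:v+40,u:u+40][k])[0,1],3),d,dx,dy))
        res.append(max(L))
    print(n,sorted(res)[::-1][:6])
for n in("top","side"):
    p=cv2.imread(f"pics/{n}0.png");h=cv2.cvtColor(p,cv2.COLOR_BGR2HSV);m=((h[...,0]>14)&(h[...,0]<30)&(h[...,1]>170)&(h[...,2]>100)).astype(np.uint8)
    for nm,m,z,ctr,r,mn in(('brass',m,.016,(.59,-.26),.06,2),('pocket',((h[...,0]>60)&(h[...,0]<90)&(h[...,1]>120)).astype(np.uint8),.008,(.57,.03),.1,40)):
        q,l,st,ce=cv2.connectedComponentsWithStats(m)
        for i in range(1,q):
            X=onplane(n,ce[i],z)[0]
            if st[i,4]>mn and np.hypot(X[0]-ctr[0],X[1]-ctr[1])<r: print(n,nm,st[i,4],ce[i].round(1),X.round(4))
E
```

```text
t 1.1 p [0.5816 0.2599 0.0914] R [-3.00e-04  4.43e-02  9.99e-01 -1.00e-04] F [0.8 0.7 0.6] T [0.01 0.02 0.04] w 0.0526 q [ 0.37  0.2   1.34  0.    1.6  -1.12]
top [(np.float64(0.933), 80, 1, -1), (np.float64(0.927), 88, 1, -1), (np.float64(0.925), 72, 1, -1), (np.float64(0.912), 64, 1, -1), (np.float64(0.904), 96, 1, -1), (np.float64(0.893), 56, 1, -1)]
side [(np.float64(0.889), 88, -1, 3), (np.float64(0.887), 96, -1, 3), (np.float64(0.885), 104, -1, 3), (np.float64(0.885), 80, -1, 3), (np.float64(0.871), 72, -1, 3), (np.float64(0.853), 64, -1, 1)]
top brass 9 [407. 224.] [ 0.5832 -0.2586  0.016 ]
top pocket 192 [302.3 226.2] [ 0.579 -0.035  0.008]
top pocket 195 [238.9 232.3] [0.5654 0.1015 0.008 ]
side brass 7 [342.3 166. ] [ 0.5822 -0.2536  0.016 ]
side pocket 101 [279.5 220.3] [ 0.5803 -0.0356  0.008 ]
side pocket 143 [236.3 263.2] [0.5668 0.1009 0.008 ]
```

Emit:
play_rows(
  plan=[
    [0.001,-0.001,-0.1,0,0,0],
    [0.001,-0.001,-0.165,0,0,0],
    [0.001,-0.001,-0.165,0,0,0],
  ],
)

```text
time: 1.4
ee_pos: [0.5782, 0.2591, 0.0038]
tcp_rot: [-0.005, 0.045, 0.999, -0.002]
force: [-0.2, -0.7, 0.0]
gripper_width: 0.0529
```

Emit:
play_rows(
  plan=[
    [0,0,0,0,0,0],
    [0,0,0,0,0,0],
    [0,0,0,0,0,0],
    [0,0,0,0,0,0],
  ],
  grip=0.9,
)

```text
time: 1.8
ee_pos: [0.5818, 0.2616, 0.0122]
tcp_rot: [0.001, 0.044, 0.999, 0.001]
force: [0.1, -0.8, -0.2]
gripper_width: 0.0242
```

Run:
```python
from h import *
state()
```

```text
t 1.8 p [0.5818 0.2616 0.0122] R [1.40e-03 4.40e-02 9.99e-01 6.00e-04] F [ 0.1 -0.8 -0.2] T [-0.01 -0.05  0.05] w 0.0242 q [ 0.37  0.25  1.43 -0.    1.46 -1.11]
```

Emit:
play_rows(
  plan=[
    [0,0,0,0,0,0],
    [0,0,0,0,0,0],
    [0,0,0,0,0,0],
  ],
  grip=1,
)

```text
time: 2.1
ee_pos: [0.5816, 0.2615, 0.0117]
tcp_rot: [0.001, 0.044, 0.999, 0.001]
force: [-1.3, 0.1, 5.6]
gripper_width: 0.0195
```

Emit:
play_rows(
  plan=[
    [0,0,0.04,0,0,0],
    [0,0,0.1,0,0,0],
    [0,0,0.13,0,0,0],
    [0,0,0.14,0,0,0],
    [0,0,0.14,0,0,0],
  ],
)

```text
time: 2.6
ee_pos: [0.5814, 0.261, 0.0805]
tcp_rot: [0.0, 0.044, 0.999, 0.0]
force: [0.7, -0.7, -0.1]
gripper_width: 0.0195
```

Run:
```python
from h import *
state()
p,d=camera('side');cv2.imwrite('pics/s1.png',p)
u,v=pix('side',[.58,.26,.08])[0].astype(int)
p2,d2=camera('top');u2,v2=pix('top',[.58,.26,.08])[0].astype(int)
f=lambda a,u,v,h:cv2.resize(a[max(v-h,0):v+h,max(u-h,0):u+h],(380,380),interpolation=cv2.INTER_CUBIC)
cv2.imwrite('pics/c2.png',np.hstack([f(p,u,v,60),f(p2,u2,v2,60)]))
```

```text
t 2.6 p [0.5814 0.261  0.0805] R [5.00e-04 4.43e-02 9.99e-01 2.00e-04] F [ 0.7 -0.7 -0.1] T [ 0.02 -0.02 -0.  ] w 0.0195 q [ 0.37  0.21  1.35 -0.    1.58 -1.11]
```

View pics/c2.png

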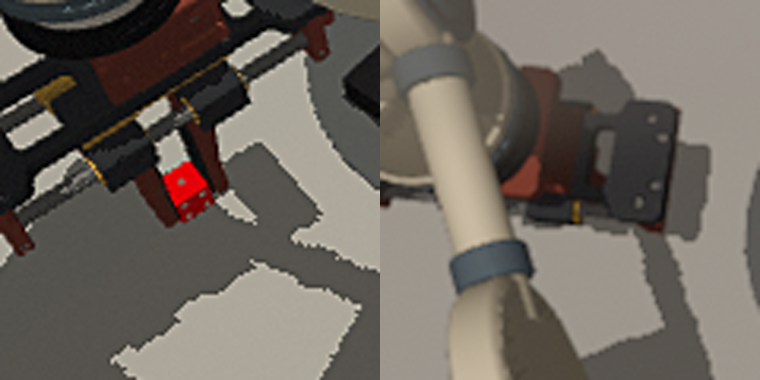

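The die is held, upright between the pads (side crop, about (185,195)). I'll check its offset from the TCP.

```bash
cat > dief.py <<'E'
from h import *
from scipy.optimize import least_squares
def die(n,p,guess,yaw):
    b,g,r=[p[...,i].astype(int) for i in range(3)]
    m=((r>100)&(g<.6*r)&(b<.6*r)&(r-g>70)).astype(np.uint8);u,v=pix(n,guess)[0].astype(int)
    k=np.zeros_like(m);k[max(v-20,0):v+20,max(u-20,0):u+20]=1;m=cv2.morphologyEx(m*k,cv2.MORPH_CLOSE,np.ones((3,3)))
    q,l,st,ce=cv2.connectedComponentsWithStats(m);i=1+st[1:,4].argmax();ct=cv2.moments((l==i).astype(np.uint8));ct=np.array([ct['m10'],ct['m01']])/ct['m00']
    def cen(X):
        s=np.array([[a,b,c] for a in(-1,1) for b in(-1,1) for c in(-1,1)])*.01
        R=np.array([[np.cos(yaw),-np.sin(yaw),0],[np.sin(yaw),np.cos(yaw),0],[0,0,1]])
        h=cv2.convexHull(pix(n,X+s@R.T).astype(np.float32));M=cv2.moments(h);return np.array([M['m10'],M['m01']])/M['m00']
    f=lambda xy:cen(np.array([*xy,guess[2]]))-ct
    return least_squares(f,guess[:2]).x.round(4),ct.round(1),st[i,4]
E
python3 - <<'E'
from dief import *
p=cv2.imread('pics/side0.png');print('start side',die('side',p,np.array([.5838,.2587,.01]),np.radians(84.8)))
p=cv2.imread('pics/top0.png');print('start top',die('top',p,np.array([.5838,.2587,.01]),np.radians(84.8)))
p=cv2.imread('pics/s1.png');print('held side',die('side',p,np.array([.5814,.261,.0788]),np.radians(84.9)))
for n,ctr in(('side',(.438,-.298,.01)),('top',(.438,-.298,.01))):
    p=cv2.imread(f'pics/{n}0.png');print('B',n,die(n,p,np.array(ctr),np.radians(38.5)))
E
```

```text
start side (array([0.5842, 0.2618]), array([162.6, 312.3]), np.int32(157))
start top (array([0.585 , 0.2619]), array([164.5, 222.8]), np.int32(85))
held side (array([0.5828, 0.2607]), array([154.9, 292.7]), np.int32(183))
B side (array([ 0.4376, -0.2986]), array([405.2, 188.2]), np.int32(98))
B top (array([ 0.4381, -0.3024]), array([431.9, 293.5]), np.int32(98))
```

Emit:
play_rows(
  plan=[
    [-0.008,-0.08,0,0,0,0],
    [-0.018,-0.17,0,0,0,0],
    [-0.028,-0.26,0,0,0,0],
    [-0.033,-0.31,0,0,0,0],
    [-0.034,-0.319,0,0,0,0],
  ],
)

```text
time: 3.2
ee_pos: [0.5631, 0.0986, 0.0784]
tcp_rot: [-0.001, 0.046, 0.999, -0.001]
force: [0.3, -0.9, -0.8]
gripper_width: 0.0197
```

Emit:
play_rows(
  plan=[
    [0,0,0,0,0,0],
    [0,0,-0.03,0,0,0],
    [0,0,-0.06,0,0,0],
    [0,0,-0.08,0,0,0],
    [0,0,-0.08,0,0,0],
  ],
)

```text
time: 3.7
ee_pos: [0.5623, 0.102, 0.0366]
tcp_rot: [-0.003, 0.044, 0.999, -0.0]
force: [-0.0, -0.3, -0.6]
gripper_width: 0.0198
```

Run:
```python
from dief import *
s=state();p,d=camera('side');cv2.imwrite('pics/s2.png',p)
print('held side',die('side',p,np.array([s['ee_pos'][0],s['ee_pos'][1],s['ee_pos'][2]-.0017]),np.radians(84.9)))
```

```text
t 3.7 p [0.5623 0.102  0.0366] R [-2.70e-03  4.37e-02  9.99e-01 -4.00e-04] F [-0.  -0.3 -0.6] T [0.04 0.02 0.02] w 0.0198 q [ 0.12  0.06  1.59  0.    1.49 -1.36]
held side (array([0.562 , 0.0991]), array([237.7, 256.1]), np.int32(102))
```

Emit:
play_rows(
  plan=[
    [0.002,-0.001,-0.01,0,0,0],
    [0.002,-0.001,-0.022,0,0,0],
    [0.002,-0.001,-0.022,0,0,0],
    [0.002,-0.001,-0.022,0,0,0],
  ],
)

```text
time: 4.15
ee_pos: [0.565, 0.1009, 0.0291]
tcp_rot: [-0.0, 0.044, 0.999, 0.0]
force: [0.5, -0.0, -1.3]
gripper_width: 0.0195
```

Emit:
play_rows(
  plan=[
    [0,0,0,0,0,0],
    [0,0,0,0,0,0],
    [0,0,0,0,0,0],
  ],
  grip=0.55,
)

```text
time: 4.45
ee_pos: [0.5653, 0.1009, 0.0295]
tcp_rot: [0.0, 0.044, 0.999, 0.0]
force: [0.0, -0.0, 1.0]
gripper_width: 0.0382
```

Emit:
play_rows(
  plan=[
    [0,0,0.04,0,0,0],
    [0,0,0.12,0,0,0],
    [0,0,0.2,0,0,0],
    [0,-0.08,0.24,0,0,0],
    [-0.03,-0.18,0.24,0,0,-0.02],
  ],
)

```text
time: 4.95
ee_pos: [0.5531, 0.0132, 0.1539]
tcp_rot: [0.004, 0.106, 0.994, 0.0]
force: [0.7, -1.0, -0.3]
gripper_width: 0.0397
```

Run:
```python
from dief import *
s=state();p,d=camera('side');cv2.imwrite('pics/s3.png',p)
print(die('side',p,np.array([.566,.1013,.018]),np.radians(84.9)))
```

```text
t 4.95 p [0.5531 0.0132 0.1539] R [4.100e-03 1.060e-01 9.944e-01 3.000e-04] F [ 0.7 -1.  -0.3] T [-0.01 -0.01  0.01] w 0.0397 q [-0.04 -0.05  1.49  0.    1.69 -1.4 ]
(array([0.5665, 0.1013]), array([235.9, 260.5]), np.int32(147))
```

Emit:
play_rows(
  plan=[
    [-0.226,-0.625,0,0,0,-0.109],
    [-0.226,-0.625,0,0,0,-0.109],
    [-0.226,-0.625,0,0,0,-0.109],
    [-0.226,-0.625,0,0,0,-0.109],
    [-0.226,-0.625,0,0,0,-0.109],
  ],
)

```text
time: 5.5
ee_pos: [0.4647, -0.2236, 0.1493]
tcp_rot: [0.0, 0.437, 0.9, 0.0]
force: [1.3, 0.3, 0.6]
gripper_width: 0.0398
```

Run:
```python
from h import *
s=state()
```

```text
t 5.5 p [ 0.4647 -0.2236  0.1493] R [3.000e-04 4.368e-01 8.996e-01 0.000e+00] F [1.3 0.3 0.6] T [-0.11 -0.01  0.  ] w 0.0398 q [-0.51 -0.14  1.59  0.    1.69 -1.18]
```

Emit:
play_rows(
  plan=[
    [-0.03,-0.08,-0.04,0,0,0],
    [-0.05,-0.145,-0.1,0,0,0],
    [-0.056,-0.155,-0.16,0,0,0],
    [-0.056,-0.155,-0.19,0,0,0],
    [-0.056,-0.155,-0.19,0,0,0],
  ],
)

```text
time: 6.0
ee_pos: [0.4365, -0.2982, 0.0514]
tcp_rot: [-0.003, 0.435, 0.901, 0.001]
force: [1.0, 0.1, 0.7]
gripper_width: 0.0397
```

Run:
```python
from dief import *
s=state();p,d=camera('side');q,d=camera('top')
print(die('side',p,np.array([.438,-.2995,.01]),np.radians(38.5)))
f=lambda a,u,v,h:cv2.resize(a[max(v-h,0):v+h,max(u-h,0):u+h],(380,380),interpolation=cv2.INTER_CUBIC)
cv2.imwrite('pics/c3.png',np.hstack([f(p,405,180,40),f(p,237,258,30)]))
```

```text
t 6.0 p [ 0.4365 -0.2982  0.0514] R [-2.500e-03  4.346e-01  9.006e-01  7.000e-04] F [1.  0.1 0.7] T [ 0.03  0.03 -0.01] w 0.0397 q [-0.66 -0.06  1.69  0.    1.52 -1.34]
(array([ 0.437 , -0.2978]), array([405.1, 188.5]), np.int32(105))
```

View pics/c3.png

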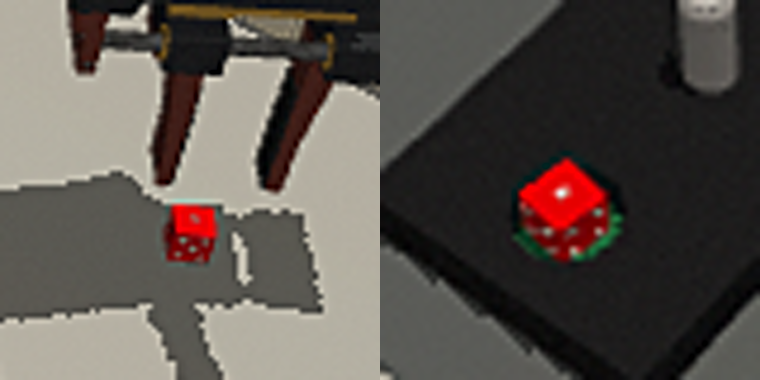

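Die A sits down in pocket A (right crop, (565,215)). The left crop shows the fingers above die B, so I'll check their alignment numerically.

Run:
```python
from dief import *
for X in([.4365,-.2982,.0514],[.4365,-.2982,.02],[.4365,-.2982,.01]):
    print(X,((pix('side',X)[0]-[365,140])*380/80).round(0))
jy=np.array([np.cos(np.radians(38.5)),np.sin(np.radians(38.5)),0])
for s in(-1,1): print(((pix('side',np.array([.4365,-.2982,.0514])+s*.02*jy)[0]-[365,140])*380/80).round(0))
```

```text
[0.4365, -0.2982, 0.0514] [213. 168.]
[0.4365, -0.2982, 0.02] [197. 216.]
[0.4365, -0.2982, 0.01] [192. 230.]
[257. 170.]
[169. 165.]
```

Emit:
play_rows(
  plan=[
    [0,0,-0.03,0,0,0],
    [0,0,-0.06,0,0,0],
    [0,0,-0.08,0,0,0],
    [0,0,-0.085,0,0,0],
    [0,0,-0.085,0,0,0],
  ],
)

```text
time: 6.6
ee_pos: [0.4373, -0.2992, 0.0107]
tcp_rot: [-0.001, 0.435, 0.901, 0.0]
force: [0.3, -0.1, -0.5]
gripper_width: 0.0396
```

Emit:
play_rows(
  plan=[
    [0,0,0,0,0,0],
    [0,0,0,0,0,0],
    [0,0,0,0,0,0],
    [0,0,0,0,0,0],
    [0,0,0,0,0,0],
  ],
  grip=1,
)

```text
time: 7.1
ee_pos: [0.438, -0.2998, 0.0123]
tcp_rot: [0.001, 0.435, 0.901, -0.0]
force: [0.5, 1.0, 1.8]
gripper_width: 0.02
```

Emit:
play_rows(
  plan=[
    [0,0,0.04,0,0,0],
    [0,0,0.1,0,0,0],
    [0,0,0.13,0,0,0],
    [0,0,0.14,0,0,0],
    [0,0,0.14,0,0,0],
  ],
)

```text
time: 7.6
ee_pos: [0.4379, -0.2998, 0.082]
tcp_rot: [0.001, 0.435, 0.901, -0.0]
force: [-0.1, 0.3, -0.5]
gripper_width: 0.0198
```

Run:
```python
from dief import *
s=state();p,d=camera('side');e=s['ee_pos'];cv2.imwrite('pics/s4.png',p)
print(die('side',p,np.array([e[0],e[1],e[2]-.0]),np.radians(38.5)))
```

```text
t 7.6 p [ 0.4379 -0.2998  0.082 ] R [ 6.000e-04  4.346e-01  9.006e-01 -2.000e-04] F [-0.1  0.3 -0.5] T [-0.04  0.02 -0.01] w 0.0198 q [-0.66 -0.08  1.65 -0.    1.57 -1.34]
(array([ 0.4354, -0.2984]), array([413.8, 166.1]), np.int32(108))
```

Emit:
play_rows(
  plan=[
    [0.03,0.056,0,0,0,0],
    [0.07,0.132,0,0,0,0],
    [0.115,0.217,0,0,0,0],
    [0.16,0.3,0,0,0,0],
    [0.2,0.376,0,0,0,0],
  ],
)

```text
time: 8.15
ee_pos: [0.5375, -0.1094, 0.0797]
tcp_rot: [-0.001, 0.435, 0.901, -0.0]
force: [0.2, -0.9, -0.1]
gripper_width: 0.0194
```

Emit:
play_rows(
  plan=[
    [0.04,0.076,0,0,0,0],
    [0.07,0.132,0,0,0,0],
    [0.08,0.15,0,0,0,0],
    [0.082,0.154,-0.03,0,0,0],
    [0.082,0.154,-0.06,0,0,0],
  ],
)

```text
time: 8.65
ee_pos: [0.5781, -0.0353, 0.0497]
tcp_rot: [-0.0, 0.435, 0.901, -0.0]
force: [-0.6, -0.9, -0.2]
gripper_width: 0.0195
```

Emit:
play_rows(
  plan=[
    [0,0,-0.015,0,0,0],
    [0,0,-0.02,0,0,0],
    [0,0,-0.02,0,0,0],
  ],
)

```text
time: 8.95
ee_pos: [0.578, -0.0355, 0.0408]
tcp_rot: [-0.001, 0.435, 0.9, -0.0]
force: [0.3, 0.4, 1.1]
gripper_width: 0.0198
```

Run:
```python
from dief import *
s=state();p,d=camera('side');e=s['ee_pos'];cv2.imwrite('pics/s5.png',p)
print(die('side',p,np.array([e[0],e[1],e[2]-.0023]),np.radians(38.5)))
```

```text
t 8.95 p [ 0.578  -0.0355  0.0408] R [-6.000e-04  4.352e-01  9.003e-01 -3.000e-04] F [0.3 0.4 1.1] T [-0.03  0.03 -0.02] w 0.0198 q [-0.12  0.08  1.57 -0.    1.5  -0.79]
(array([ 0.5772, -0.0334]), array([279.9, 212.2]), np.int32(115))
```

Emit:
play_rows(
  plan=[
    [0.002,0,-0.01,0,0,0],
    [0.002,0,-0.02,0,0,0],
    [0.002,0,-0.026,0,0,0],
    [0.002,0,-0.026,0,0,0],
  ],
)

```text
time: 9.4
ee_pos: [0.5793, -0.0345, 0.0279]
tcp_rot: [-0.001, 0.435, 0.901, -0.0]
force: [-0.7, -0.3, 0.3]
gripper_width: 0.0196
```

Emit:
play_rows(
  plan=[
    [0,0,0,0,0,0],
    [0,0,0,0,0,0],
    [0,0,0,0,0,0],
  ],
  grip=0.55,
)

```text
time: 9.7
ee_pos: [0.5799, -0.0345, 0.0289]
tcp_rot: [0.0, 0.435, 0.901, 0.0]
force: [0.1, -0.2, -0.5]
gripper_width: 0.0384
```

Emit:
play_rows(
  plan=[
    [0,0,0.03,0,0,0],
    [0,0,0.09,0,0,0],
    [0,0,0.15,0,0,0],
    [0,0,0.19,0,0,0.01],
    [0,0.02,0.2,0,0,0.03],
  ],
)

```text
time: 10.2
ee_pos: [0.5813, -0.0254, 0.134]
tcp_rot: [0.003, 0.347, 0.938, 0.001]
force: [0.1, -0.1, 0.0]
gripper_width: 0.0394
```

Emit:
play_rows(
  plan=[
    [0,0.04,0,0,0,0.02],
    [0,0.08,0,0,0,0.044],
    [0,0.1,0,0,0,0.068],
    [0,0.114,0,0,0,0.08],
    [0,0.114,0,0,0,0.094],
  ],
)

```text
time: 10.7
ee_pos: [0.5799, 0.0335, 0.1302]
tcp_rot: [0.001, 0.058, 0.998, 0.0]
force: [0.1, -0.2, -0.1]
gripper_width: 0.0397
```

Run:
```python
from dief import *
s=state();p,d=camera('side');cv2.imwrite('pics/s6.png',p)
f=lambda a,u,v,h:cv2.resize(a[max(v-h,0):v+h,max(u-h,0):u+h],(380,380),interpolation=cv2.INTER_CUBIC)
print(die('side',p,np.array([.579,-.035,.018]),np.radians(38.5)))
cv2.imwrite('pics/c4.png',np.hstack([f(p,280,218,30),f(p,258,220,50)]))
```

```text
t 10.7 p [0.5799 0.0335 0.1302] R [7.000e-04 5.760e-02 9.983e-01 2.000e-04] F [ 0.1 -0.2 -0.1] T [0.01 0.06 0.03] w 0.0397 q [-0.    0.04  1.45  0.    1.65 -1.46]
(array([ 0.579, -0.035]), array([279.2, 217.9]), np.int32(104))
```

View pics/c4.png

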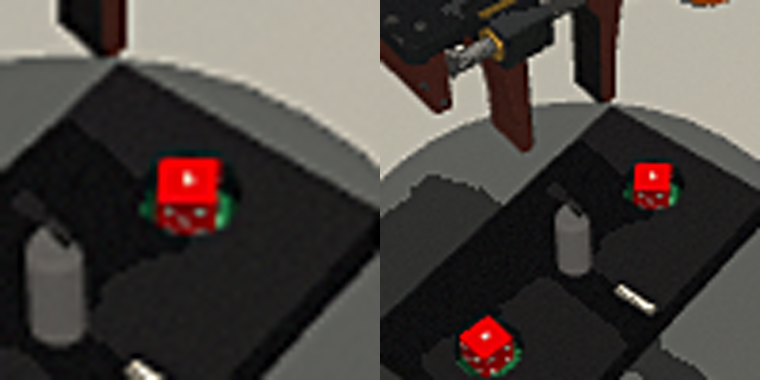

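Both dice sit in their pockets (right crop: (485,345) and (652,187)). Now I'll pinch the spindle across its flat.

Emit:
play_rows(
  plan=[
    [-0.008,-0.001,-0.05,0,0,0],
    [-0.015,-0.001,-0.11,0,0,0],
    [-0.016,-0.001,-0.16,0,0,0],
    [-0.016,-0.001,-0.19,0,0,0],
    [-0.016,-0.001,-0.196,0,0,0],
  ],
)

```text
time: 11.25
ee_pos: [0.5708, 0.0319, 0.0292]
tcp_rot: [-0.001, 0.06, 0.998, -0.0]
force: [0.2, -1.0, 0.1]
gripper_width: 0.0396
```

Emit:
play_rows(
  plan=[
    [0,0,0,0,0,0],
    [0,0,0,0,0,0],
    [0,0,0,0,0,0],
  ],
  grip=0.65,
)

```text
time: 11.55
ee_pos: [0.5727, 0.032, 0.0324]
tcp_rot: [0.001, 0.06, 0.998, 0.0]
force: [-0.9, -0.4, 0.6]
gripper_width: 0.0306
```

Emit:
play_rows(
  plan=[
    [0,0,0,0,0,0],
    [0,0,0,0,0,0],
    [0,0,0,0,0,0],
    [0,0,0,0,0,0],
    [0,0,0,0,0,0],
  ],
  grip=1,
)

```text
time: 12.05
ee_pos: [0.5727, 0.0359, 0.0316]
tcp_rot: [0.001, 0.059, 0.998, 0.003]
force: [2.0, 12.8, 0.3]
gripper_width: 0.0138
```

Run:
```python
from h import *
state()
```

```text
t 12.05 p [0.5727 0.0359 0.0316] R [0.0013 0.0589 0.9983 0.0035] F [ 2.  12.8  0.3] T [ 2.11 -0.38  0.04] w 0.0138 q [-0.    0.07  1.6   0.01  1.48 -1.45]
```

Opening 13.8 mm means the pads are flush across the flat. Now I'll turn it by about -77.6°, with the TCP following the spindle axis.

Emit:
play_rows(
  plan=[
    [0,0.007,0,0,0,-0.01],
    [0,0.008,0,0,0,-0.034],
    [0.001,0.008,0,0,0,-0.058],
    [0.001,0.007,0,0,0,-0.082],
    [0.001,0.007,0,0,0,-0.105],
  ],
)

```text
time: 12.55
ee_pos: [0.5733, 0.0345, 0.0316]
tcp_rot: [0.002, 0.383, 0.924, -0.0]
force: [2.1, -3.3, 1.3]
gripper_width: 0.0136
```

Emit:
play_rows(
  plan=[
    [0.001,-0.001,0,0,0,-0.023],
    [0.001,-0.001,0,0,0,-0.046],
    [0.001,-0.002,0,0,0,-0.07],
    [0.001,-0.003,0,0,0,-0.092],
    [0.001,-0.003,0,0,0,-0.1106],
  ],
)

```text
time: 13.05
ee_pos: [0.5727, 0.0328, 0.0316]
tcp_rot: [0.001, 0.675, 0.738, -0.001]
force: [-3.0, -3.6, 3.6]
gripper_width: 0.0136
```

Emit:
play_rows(
  plan=[
    [0,0,0,0,0,0],
    [0,0,0,0,0,0],
    [0,0,0,0,0,0],
  ],
)

```text
time: 13.35
ee_pos: [0.5727, 0.0328, 0.0315]
tcp_rot: [0.001, 0.671, 0.741, -0.001]
force: [-3.5, -4.9, 4.2]
gripper_width: 0.0136
```

Run:
```python
from h import *
s=state();R=s['tcp_rot'];print('phi',2*np.degrees(np.arctan2(R[2],R[1]))-90)
```

```text
t 13.35 p [0.5727 0.0328 0.0315] R [ 7.000e-04  6.713e-01  7.412e-01 -6.000e-04] F [-3.5 -4.9  4.2] T [-0.82  0.56  0.  ] w 0.0136 q [-0.    0.07  1.59 -0.    1.48 -0.1 ]
phi 5.666708163176423
```

Emit:
play_rows(
  plan=[
    [-0.002,-0.003,0,0,0,0],
    [-0.002,-0.003,0,0,0,0],
    [-0.002,-0.003,0,0,0,0],
  ],
)

```text
time: 13.65
ee_pos: [0.5726, 0.0328, 0.0316]
tcp_rot: [0.001, 0.672, 0.741, 0.001]
force: [2.2, 0.9, 4.9]
gripper_width: 0.0132
```

Emit:
play_rows(
  plan=[
    [0,0,0,0,0,0],
    [0,0,0,0,0,0],
    [0,0,0,0,0,0],
  ],
  grip=0.55,
)

```text
time: 13.95
ee_pos: [0.5709, 0.0325, 0.0296]
tcp_rot: [-0.001, 0.672, 0.74, -0.001]
force: [-0.0, 0.3, 0.5]
gripper_width: 0.0339
```

Emit:
play_rows(
  plan=[
    [0,0,0.03,0,0,0],
    [0,0,0.09,0,0,0],
    [0,0,0.16,0,0,0],
    [0,-0.05,0.2,0,0,-0.02],
    [0,-0.14,0.2,0,0,-0.043],
  ],
)

```text
time: 14.45
ee_pos: [0.5737, -0.0363, 0.1366]
tcp_rot: [0.003, 0.766, 0.643, 0.003]
force: [0.6, -0.2, 0.3]
gripper_width: 0.0396
```

Emit:
play_rows(
  plan=[
    [0,-0.09,0,0,0,-0.023],
    [0,-0.18,0,0,0,-0.046],
    [0,-0.27,0,0,0,-0.07],
    [0.02,-0.33,0,0,0,-0.093],
    [0.03,-0.35,0,0,0,-0.11],
  ],
)

```text
time: 14.95
ee_pos: [0.5865, -0.216, 0.1315]
tcp_rot: [0.001, 0.94, 0.341, -0.0]
force: [-0.4, 0.2, -0.4]
gripper_width: 0.0397
```

Run:
```python
from fit import *
s=state();R=s['tcp_rot'];print('phi',2*np.degrees(np.arctan2(R[2],R[1]))-90)
y,x=np.mgrid[:40,:40];k=np.hypot(y-20,x-20)<11
P={}
for n in("top","side"):
    p,d=camera(n);P[n]=p;cv2.imwrite(f"pics/{n}7.png",p);g=p.mean(2);res=[]
    for a in range(-40,41,8):
        L=[]
        for dx in (-3,-1,1,3):
            for dy in (-3,-1,1,3):
                m,u,v=render(n,np.radians(a),c+np.array([dx,dy])*1e-3)
                L.append((round(np.corrcoef(m[k],g[v:v+40,u:u+40][k])[0,1],3),a,dx,dy))
        res.append(max(L))
    print(n,[r for r in sorted(res)[::-1][:5]])
f=lambda a,u,v,h:cv2.resize(a[max(v-h,0):v+h,max(u-h,0):u+h],(380,380),interpolation=cv2.INTER_CUBIC)
cv2.imwrite('pics/c5.png',np.hstack([f(P['top'],271,235,24),f(P['side'],259,236,24)]))
```

```text
t 14.95 p [ 0.5865 -0.216   0.1315] R [ 5.000e-04  9.399e-01  3.413e-01 -0.000e+00] F [-0.4  0.2 -0.4] T [-0.05  0.11 -0.02] w 0.0397 q [-0.41  0.16  1.32 -0.    1.66  0.47]
phi -50.08606047329458
top [(np.float64(0.939), 0, 1, -1), (np.float64(0.937), -8, 1, -1), (np.float64(0.922), 8, 1, -1), (np.float64(0.918), 16, 1, -1), (np.float64(0.918), -16, 1, -1)]
side [(np.float64(0.847), 0, -1, 1), (np.float64(0.845), 8, -1, 3), (np.float64(0.837), 16, -1, 3), (np.float64(0.834), -8, -1, 1), (np.float64(0.795), 24, -1, 3)]
```

View pics/c5.png

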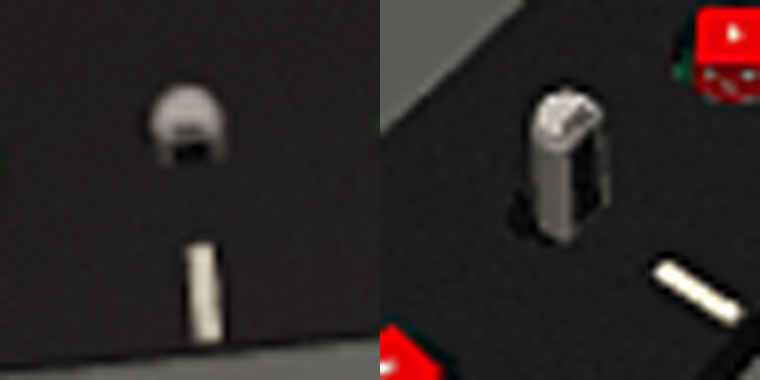

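The flat now faces the pointer line in both views. On to the chrome collar.

Emit:
play_rows(
  plan=[
    [0.01,-0.03,0,0,0,-0.023],
    [0.025,-0.06,0,0,0,-0.046],
    [0.038,-0.08,0,0,0,-0.07],
    [0.043,-0.092,-0.02,0,0,-0.093],
    [0.043,-0.092,-0.05,0,0,-0.117],
  ],
  grip=0.34,
)

```text
time: 15.55
ee_pos: [0.609, -0.2584, 0.1073]
tcp_rot: [0.001, 1.0, -0.015, 0.001]
force: [0.1, -0.2, -0.8]
gripper_width: 0.058
```

Emit:
play_rows(
  plan=[
    [0,0,-0.03,0,0,-0.019],
    [0,0,-0.07,0,0,-0.019],
    [0,0,-0.08,0,0,-0.019],
    [0,0,-0.08,0,0,-0.019],
  ],
)

```text
time: 15.95
ee_pos: [0.6077, -0.2574, 0.065]
tcp_rot: [-0.0, 0.997, -0.073, -0.001]
force: [-0.1, 0.7, -0.5]
gripper_width: 0.058
```

Run:
```python
from h import *
s=state();R=s['tcp_rot'];phi=2*np.degrees(np.arctan2(R[2],R[1]))-90;print('phi',phi)
p,d=camera('side');cv2.imwrite('pics/s8.png',p)
u,v=pix('side',[.608,-.262,.03])[0].astype(int)
cv2.imwrite('pics/c6.png',cv2.resize(p[v-40:v+40,u-40:u+40],(480,480),interpolation=cv2.INTER_CUBIC))
j=np.array([np.cos(np.radians(phi)),np.sin(np.radians(phi)),0]);c=np.array([.608,-.2622,0])
for X in(c,c+[0,0,.028],c+.022*j+[0,0,.028],c-.022*j+[0,0,.028]): print(((pix('side',X)[0]-[u-40,v-40])*6).round(0))
```

```text
t 15.95 p [ 0.6077 -0.2574  0.065 ] R [-5.000e-04  9.974e-01 -7.250e-02 -9.000e-04] F [-0.1  0.7 -0.5] T [0.04 0.16 0.01] w 0.058 q [-0.45  0.28  1.3   0.    1.57  1.26]
phi -98.31696969918661
[235. 301.]
[243. 248.]
[283. 225.]
[202. 271.]
```

View pics/c6.png

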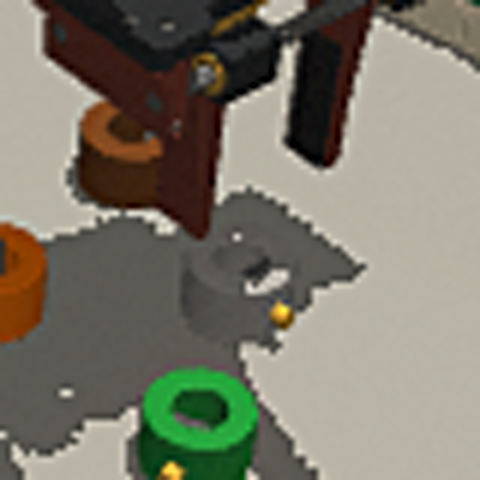

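Collar at about (235,290) in the crop, screw at (282,315), with clear room beside the green one. I'll refine the collar centre from the first images before descending.

Run:
```python
from h import *
from scipy.optimize import least_squares
th=np.linspace(0,2*np.pi,40)
for n in("top","side"):
    p=cv2.imread(f"pics/{n}0.png");d=np.load(f"pics/{n}0.npy");C=cloud(n,d);h=cv2.cvtColor(p,cv2.COLOR_BGR2HSV)
    for zc in(.006,.010,.02):
        m=((C[...,2]>zc)&(np.hypot(C[...,0]-.608,C[...,1]+.2605)<.032)&(h[...,1]<90)).astype(np.uint8)
        M=cv2.moments(m,True);ct=np.array([M['m10'],M['m01']])/M['m00']
        def f(xy):
            P=np.r_[np.c_[xy[0]+.022*np.cos(th),xy[1]+.022*np.sin(th),0*th+zc],np.c_[xy[0]+.022*np.cos(th),xy[1]+.022*np.sin(th),0*th+.028]]
            H=cv2.convexHull(pix(n,P).astype(np.float32));Q=cv2.moments(H);f.a=Q['m00'];return np.array([Q['m10'],Q['m01']])/Q['m00']-ct
        r=least_squares(f,[.608,-.26]);print(n,zc,r.x.round(4),'area',m.sum(),round(f.a))
```

```text
top 0.006 [ 0.6089 -0.2624] area 359 401
top 0.01 [ 0.6088 -0.2627] area 340 388
top 0.02 [ 0.6088 -0.2627] area 291 355
side 0.006 [ 0.6079 -0.2583] area 284 308
side 0.01 [ 0.6077 -0.2584] area 260 285
side 0.02 [ 0.6068 -0.2583] area 192 228
```

Emit:
play_rows(
  plan=[
    [0.001,-0.006,-0.03,0,0,-0.003],
    [0.001,-0.006,-0.06,0,0,-0.003],
    [0.001,-0.006,-0.085,0,0,-0.003],
    [0.001,-0.006,-0.105,0,0,-0.003],
    [0.001,-0.006,-0.112,0,0,-0.003],
  ],
)

```text
time: 16.5
ee_pos: [0.6077, -0.2611, 0.0071]
tcp_rot: [-0.001, 0.997, -0.083, -0.002]
force: [-0.1, 0.2, -0.3]
gripper_width: 0.0583
```

Emit:
play_rows(
  plan=[
    [0,0,0,0,0,0],
    [0,0,0,0,0,0],
    [0,0,0,0,0,0],
  ],
  grip=0.45,
)

```text
time: 16.8
ee_pos: [0.6092, -0.2617, 0.0106]
tcp_rot: [0.0, 0.997, -0.083, 0.001]
force: [0.3, 0.5, 0.3]
gripper_width: 0.0487
```

Emit:
play_rows(
  plan=[
    [0,0,0,0,0,0],
    [0,0,0,0,0,0],
    [0,0,0,0,0,0],
    [0,0,0,0,0,0],
  ],
  grip=1,
)

```text
time: 17.2
ee_pos: [0.6092, -0.2616, 0.0105]
tcp_rot: [0.0, 0.997, -0.083, 0.001]
force: [-0.2, 0.4, 4.2]
gripper_width: 0.0436
```

Run:
```python
from h import *
s=state();R=s['tcp_rot'];phi=2*np.degrees(np.arctan2(R[2],R[1]))-90;print('phi',phi)
```

```text
t 17.2 p [ 0.6092 -0.2616  0.0105] R [ 1.000e-04  9.965e-01 -8.340e-02  7.000e-04] F [-0.2  0.4  4.2] T [ 0.19  0.14 -0.05] w 0.0436 q [-0.46  0.31  1.35  0.    1.47  1.28]
phi -99.56291214769085
```

Emit:
play_rows(
  plan=[
    [0,0,0.03,0,0,0],
    [0,0,0.09,0,0,0],
    [0,0,0.15,0,0,0],
    [0,0.02,0.17,0,0,0],
    [-0.01,0.07,0.17,0,0,0.01],
  ],
)

```text
time: 17.7
ee_pos: [0.6047, -0.2277, 0.0973]
tcp_rot: [0.001, 0.999, -0.053, 0.002]
force: [-0.7, 0.3, -1.4]
gripper_width: 0.0438
```

Emit:
play_rows(
  plan=[
    [-0.01,0.08,0,0,0,0.015],
    [-0.025,0.17,0,0,0,0.032],
    [-0.04,0.26,0,0,0,0.032],
    [-0.05,0.35,0,0,0,0.032],
    [-0.058,0.44,0,0,0,0.032],
  ],
)

```text
time: 18.2
ee_pos: [0.5735, -0.0043, 0.0939]
tcp_rot: [-0.0, 0.999, 0.048, -0.001]
force: [1.1, -0.6, -1.2]
gripper_width: 0.0439
```

Emit:
play_rows(
  plan=[
    [-0.006,0.05,0,0,0,0],
    [-0.009,0.074,0,0,0,0],
    [-0.009,0.081,0,0,0,0],
    [-0.009,0.081,0,0,0,0],
    [-0.009,0.081,0,0,0,0],
  ],
)

```text
time: 18.7
ee_pos: [0.5703, 0.0327, 0.0944]
tcp_rot: [0.0, 0.999, 0.048, -0.0]
force: [0.5, 0.2, -1.5]
gripper_width: 0.0435
```

Run:
```python
from h import *
s=state();R=s['tcp_rot'];phi=2*np.degrees(np.arctan2(R[2],R[1]))-90;print('phi',phi)
e=s['ee_pos']
p,d=camera('side');cv2.imwrite('pics/s9.png',p);p2,d2=camera('top');cv2.imwrite('pics/t9.png',p2)
u,v=pix('side',[.571,.034,.075])[0].astype(int);u2,v2=pix('top',[.571,.034,.075])[0].astype(int)
f=lambda a,u,v:cv2.resize(a[v-30:v+30,u-30:u+30],(390,390),interpolation=cv2.INTER_CUBIC)
cv2.imwrite('pics/c7.png',np.hstack([f(p,u,v),f(p2,u2,v2)]))
cc=np.array([e[0],e[1],e[2]-.0105]);a=np.radians(5.65)
for yaw in(0,5.65,11):
    a=np.radians(yaw);S=cc+[-.0285*np.cos(a),-.0285*np.sin(a),.014];print('screw',yaw,pix('side',S)[0].round(1),((pix('side',S)[0]-[u-30,v-30])*6.5).round(0))
print('collar top c',((pix('side',cc+[0,0,.028])[0]-[u-30,v-30])*6.5).round(0),'bottom',((pix('side',cc)[0]-[u-30,v-30])*6.5).round(0),'spindle top',((pix('side',[.5707,.0339,.062])[0]-[u-30,v-30])*6.5).round(0))
h=cv2.cvtColor(p,cv2.COLOR_BGR2HSV);m=((h[...,0]>14)&(h[...,0]<30)&(h[...,1]>170)&(h[...,2]>100)).astype(np.uint8)
q,l,st,ce=cv2.connectedComponentsWithStats(m)
print([(ce[i].round(1),st[i,4]) for i in range(1,q) if np.hypot(*(ce[i]-[u,v]))<30])
```

```text
t 18.7 p [0.5703 0.0327 0.0944] R [ 3.000e-04  9.989e-01  4.770e-02 -1.000e-04] F [ 0.5  0.2 -1.5] T [-0.07  0.16 -0.  ] w 0.0435 q [-0.    0.03  1.52 -0.    1.59  1.47]
phi -84.52914295946255
screw 0 [269.4 220.9] [269. 201.]
screw 5.65 [270.4 220. ] [276. 195.]
screw 11 [271.3 219. ] [281. 189.]
collar top c [196. 115.] bottom [199. 179.] spindle top [198. 228.]
[(array([247.5, 193.5]), np.int32(4)), (array([249.3, 201.2]), np.int32(14)), (array([269.6, 219.8]), np.int32(14))]
```

View pics/c7.png

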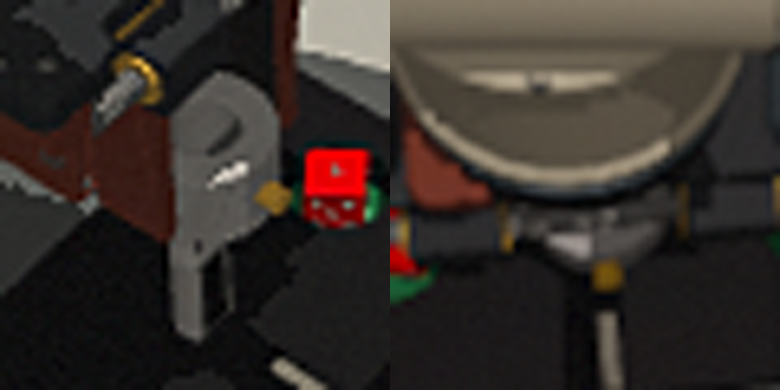

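The screw sits over the pointer line (top crop, (608,277) above (608,330)) and the collar is over the spindle. I'll lower it gently and watch the force.

Emit:
play_rows(
  plan=[
    [0.001,0.002,-0.01,0,0,0],
    [0.001,0.002,-0.025,0,0,0],
    [0.001,0.002,-0.035,0,0,0],
    [0.001,0.002,-0.035,0,0,0],
    [0.001,0.002,-0.035,0,0,0],
  ],
)

```text
time: 19.3
ee_pos: [0.5705, 0.0349, 0.0767]
tcp_rot: [-0.0, 0.999, 0.048, -0.0]
force: [-0.4, 0.5, -0.3]
gripper_width: 0.0439
```

Emit:
play_rows(
  plan=[
    [0,0,-0.006,0,0,0],
    [0,0,-0.012,0,0,0],
    [0,0,-0.018,0,0,0],
    [0,0,-0.018,0,0,0],
    [0,0,-0.018,0,0,0],
  ],
)

```text
time: 19.8
ee_pos: [0.5707, 0.035, 0.0681]
tcp_rot: [0.0, 0.999, 0.048, -0.0]
force: [-0.0, -0.3, -1.2]
gripper_width: 0.0437
```

Emit:
play_rows(
  plan=[
    [0,-0.002,-0.006,0,0,0],
    [0,-0.002,-0.012,0,0,0],
    [0,-0.002,-0.018,0,0,0],
    [0,-0.002,-0.024,0,0,0],
    [0,-0.002,-0.024,0,0,0],
  ],
)

```text
time: 20.3
ee_pos: [0.5707, 0.034, 0.0555]
tcp_rot: [-0.0, 0.999, 0.048, -0.0]
force: [1.9, 1.1, -1.4]
gripper_width: 0.044
```

Emit:
play_rows(
  plan=[
    [0,0,-0.008,0,0,0],
    [0,0,-0.016,0,0,0],
    [0,0,-0.024,0,0,0],
    [0,0,-0.03,0,0,0],
    [0,0,-0.03,0,0,0],
  ],
)

```text
time: 20.8
ee_pos: [0.5707, 0.034, 0.0406]
tcp_rot: [-0.0, 0.999, 0.048, -0.0]
force: [2.1, 0.6, -3.1]
gripper_width: 0.0439
```

Emit:
play_rows(
  plan=[
    [0,0,-0.003,0,0,0],
    [0,0,-0.006,0,0,0],
    [0,0,-0.009,0,0,0],
    [0,0,-0.009,0,0,0],
    [0,0,-0.009,0,0,0],
  ],
)

```text
time: 21.3
ee_pos: [0.5707, 0.034, 0.0365]
tcp_rot: [-0.0, 0.999, 0.048, 0.0]
force: [2.1, 0.2, -1.4]
gripper_width: 0.0436
```

Emit:
play_rows(
  plan=[
    [0.001,0,-0.004,0,0,0],
    [0.001,0,-0.008,0,0,0],
    [0.001,0,-0.009,0,0,0],
    [0.001,0,-0.009,0,0,0],
  ],
)

```text
time: 21.7
ee_pos: [0.571, 0.0339, 0.0325]
tcp_rot: [0.0, 0.999, 0.048, -0.0]
force: [-2.8, -0.4, 3.4]
gripper_width: 0.0436
```

Emit:
play_rows(
  plan=[
    [0,0,-0.002,0,0,0],
    [0,0,-0.004,0,0,0],
    [0,0,-0.004,0,0,0],
    [0,0,-0.004,0,0,0],
  ],
)

```text
time: 22.1
ee_pos: [0.5711, 0.0339, 0.0325]
tcp_rot: [0.0, 0.999, 0.048, 0.0]
force: [-7.6, -0.5, 12.5]
gripper_width: 0.0438
```

Emit:
play_rows(
  plan=[
    [-0.002,0,-0.002,0,0,0],
    [-0.002,0,-0.004,0,0,0],
    [-0.002,0,-0.004,0,0,0],
    [-0.002,0,-0.004,0,0,0],
    [-0.002,0,-0.004,0,0,0],
  ],
)

```text
time: 22.6
ee_pos: [0.5711, 0.0338, 0.0324]
tcp_rot: [0.0, 0.999, 0.048, 0.002]
force: [-8.3, -1.3, 20.0]
gripper_width: 0.0438
```

Run:
```python
from h import *
s=state();R=s['tcp_rot'];print('phi',2*np.degrees(np.arctan2(R[2],R[1]))-90)
p,d=camera('side');p2,d2=camera('top')
u,v=pix('side',[.571,.034,.04])[0].astype(int);u2,v2=pix('top',[.571,.034,.04])[0].astype(int)
f=lambda a,u,v:cv2.resize(a[v-40:v+40,u-40:u+40],(390,390),interpolation=cv2.INTER_CUBIC)
cv2.imwrite('pics/c8.png',np.hstack([f(p,u,v),f(p2,u2,v2)]))
e=s['ee_pos'];cc=np.array([e[0],e[1],.022]);h=cv2.cvtColor(p,cv2.COLOR_BGR2HSV);m=((h[...,0]>14)&(h[...,0]<30)&(h[...,1]>170)&(h[...,2]>80)).astype(np.uint8)
q,l,st,ce=cv2.connectedComponentsWithStats(m);print([(ce[i].round(1),st[i,4]) for i in range(1,q) if np.hypot(*(ce[i]-[u,v]))<25])
for yw in(0,5.65,11): a=np.radians(yw);print(yw,pix('side',cc+[-.026*np.cos(a),-.026*np.sin(a),.014])[0].round(1))
state()
```

```text
t 22.6 p [0.5711 0.0338 0.0324] R [2.000e-04 9.988e-01 4.840e-02 1.600e-03] F [-8.3 -1.3 20. ] T [ 0.01  1.73 -0.01] w 0.0438 q [-0.    0.06  1.6  -0.    1.48  1.47]
phi -84.44792026711457
[(array([253.5, 214.5]), np.int32(2)), (array([250.5, 217.5]), np.int32(2)), (array([250.4, 225.6]), np.int32(14)), (array([269.5, 240.3]), np.int32(14))]
0 [268.3 240.6]
5.65 [269.1 239.8]
11 [269.9 239. ]
t 22.7 p [0.5711 0.0338 0.0324] R [2.000e-04 9.988e-01 4.840e-02 1.700e-03] F [-8.6 -0.8 19.2] T [-0.06  1.74  0.01] w 0.0439 q [-0.    0.06  1.6  -0.    1.48  1.47]
```

View pics/c8.png

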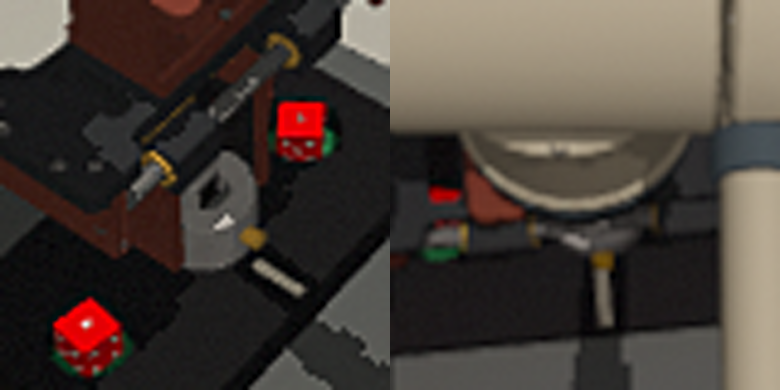

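The collar is flush on the hub with its screw over the pointer line (side crop, (252,238)). Both dice are seated, and the press is steady at about 19–20 N. Handing in.

```bash
python3 -c "
from bench import order
print(order.finish_job())"
```

```text
the job is handed in; nothing more can be done
None
```

The hub is back together and handed in at about 22.7 s. The gripper is still holding the collar and pressing it down on the hub. `finish_job` reports no verdict, so this rests on my own checks.

- **Dice:** I placed them one by one, one in each pocket. The last picture shows both seated.
- **Spindle:** I pinched it across the flat (opening 13.8 mm, against 14 mm expected), turned it about -77.6° and let go. Both cameras showed the flat facing the pointer line before the collar went on.
- **Collar:** The chrome one went over the spindle without catching. It stopped at TCP z = 0.0325, the height I had worked out for fully home. Its screw is over the pointer line, with the gripper within about 0.1° of the hub's angle.
- **Final press:** About 19–20 N downward with the grip at 43.9 mm. There is also a sideways force of about 8 N along x. I tried to ease it with a 1 mm shift, but it stayed.
- **Left alone:** I never went near the marker, tumbler or glasses, but I did not check them again at the end.

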